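Make up two cooking kits on trays

ROBOT

A 7-joint arm with a two-finger parallel gripper is mounted at the origin on a cart in front of the work surface, level with it; the furniture and walls round the work are solid. World frame = base frame: x ahead of the robot, y to its left, z up, the work surface at z = 0. Lengths are in m, angles in rad, forces in N, time in s.
With the tool pointing down it reaches from about 0.4 to 0.875 m from the base axis. Payload 19.3 kg.
Tool frame: the origin (TCP) lies between the finger pads, 19 mm behind the fingertips; this is the grasp point; z points along the fingers, y is the line along which they close (so a half turn about z gives the same grasp; the last joint's range is limited). The gripper opens to 85 mm and grips with 20 to 120 N. Pads are 22 mm wide; open, the fingers measure 114 mm over their backs; the gripper's body (76 mm by 85 mm) begins 54 mm behind the grasp point. The pads swing forward as they close: fully open they stand 13 mm farther back than shut.
Start: joints at [-1.287, 0.521, -0.036, 1.599, 0.021, 1.021, -0.113], TCP at [0.217, 0.586, 0.25] pointing down, gripper open.
Joint ranges: [-2.91, 2.91], [-0.3, 2.13], [-1.5, 1.42], [0.17, 2.43], [-1.26, 4.41], [0.16, 1.93], [-2.52, 2.52]. Speed limits (rad/s): [1.89, 1.89, 2.39, 2.39, 3.01, 3.01, 3.01].

INTERFACE

Orientations are given as a 3x3 rotation matrix whose columns are the frame's x, y, z axes.
In Python, from workcell import get_obs, grab_frame, camera_model, hand_in gives the robot as it stands. The module is installed in compiled form; this text tells all that it offers.
- The arm moves only by the shell command python3 -m handwheel 'ROWS' [FORCE]. ROWS is a JSON object of lists of equal length, an entry for each row: "delta_pos": the shift along the tool's x, y, z in m, a list of three; "twist": the turn, a rotation vector about the tool's x, y, z in degrees, a list of three; "grip": the finger opening in m, from 0 to 0.0854. In form: {"delta_pos": [[tx, ty, tz], ...], "twist": [[rx, ry, rz], ...], "grip": [grip, ...]}. A call has 1 to 8 rows; each row is the pose to reach, as a shift and turn from the pose commanded when the call began, along the tool's axes at that moment; what a row does not reach only later rows make up. A row lasts 1/12 s, in which the tool goes at most 41.7 mm and 7.16 degrees, less where a joint would pass 70% of its speed; a pose out of reach is approached as far as the arm can. A call with a gripper value outside its range is refused whole. The fingers move at their own pace and stop on an object; FORCE is the grip in N (left out, the last holds). Time passes only in rows, so rows that repeat a pose let the fingers close. It gives the time, the measured TCP pose, the force, the opening and the grip force at its end, in the units of the state.
- get_obs(): the state, without advancing time (a new reading comes with each control period).
- grab_frame(name): name is "side" or "top"; returns (picture, depth): 384x512x3 uint8, red, green, blue; 384x512 float32, m along the optical axis (not along the pixel's ray), 0 where there is no reading.
- camera_model(name): a dict with "mtx" (3x3 intrinsics, pixels), "world_from_camera" (4x4, takes a point from camera to world coordinates). Camera axes: x right, y down, z forward; pixel columns grow to the right and rows downward; lengths in m; the calibration is good to about 2 mm. A picture is of the moment at which its call begins. camera_model takes no time and is no camera call.
- hand_in(): hands the job in; it is judged then, once.
The state is a dict: "t": time; "joints": joint angles; "joint_vel": joint speeds; "joint_efforts": joint torques, N m; "eef_pos": TCP position; "orientation": TCP orientation; "ft_force": force on the tool from outside, world axes, zero at the start; "moment": the same for the moment, N m; "finger_gap": finger opening in m; "grip_force": force on a finger pad.
Only numpy, scipy, OpenCV 4.12 (cv2) and the standard library are available. Lean on these libraries where they do the work, as an engineer would, in place of code of your own. Each camera call takes 0.05 s, during which the arm holds its last target. There are 200 camera calls.

TASK

Make up two cooking kits from the things that stand towards the front of the worktop: on the round wooden tray put one metal mould and the lemon; on the long steel tray put the other mould, the garlic bulb and the green tin with the black lid. The two moulds stand nested in each other, so lift the upper one off without pulling the lower one up with it. Everything must rest on the floor of its tray, inside the rim, moulds and tin upright, and leave the kitchen timer and the spice jar where they are.

Things in the scene. Friction and masses are not known exactly. Their poses are not given: they have to be found in the camera images.
- round_tray: Round tray of light wood, fixed to the worktop, 190 mm across, 12 mm high in all; its floor is flat, 5 mm above the worktop and 84 mm in radius inside the low rim. Origin: centre of its underside, z up. Target for one mould and the lemon.
- long_tray: Rectangular steel tray, fixed to the worktop, 212 mm along its own x, 130 mm along its own y, 12 mm high in all; flat floor 6 mm above the worktop, 200 x 118 mm inside the 6 mm thick low rim. Origin: centre of its underside, x along its length. Target for one mould, the garlic and the tin, which fit in a row along its length.
- upper_mould: Upper of two identical stepped aluminium cups, 52 mm high: foot 39-43 mm in diameter to z = 22 (solid to 25), above it a 30 mm high collar 54 mm in diameter (wall 3.5), open top. Origin: centre of underside. Its foot sits in the lower mould, step on that one's rim: origin 30 mm above the lower's, rim 82 mm up, only the collar shows. Grip the collar across, fingertips above the lower rim. 60 g.
- lower_mould: The lower of the two identical moulds, same shape and origin, standing upright on the worktop with its rim 52 mm above it. 60 g.
- lemon: Yellow lemon, 78 mm long (own x), 55 mm wide (own y), 56 mm high, lying on its side. Origin: centre of its underside. Grip it across its 55 mm width, at mid height (28 mm). About 0.1 kg.
- garlic: Pale garlic bulb with a pointed tip on top, 60 (own x) x 57 (own y) x 58 mm high, widest at 15 to 28 mm, narrowing above; grip with the TCP about 28 mm above its underside. Origin: centre of its underside.
- pepper_tin: Dark green round tin (pepper) with a black lid, upright, 52 mm in diameter, the lid (top 18 mm) 55 mm, 88 mm high in all; grip it across near the top, TCP about 70 mm up, or the gripper's body meets the lid. 0.12 kg. Origin: centre of its underside.
- kitchen_timer: Bystander: round red and white kitchen timer, 65 mm across, 52 mm high, behind the trays. Origin: centre of its underside. Leave it alone.
- spice_jar: Bystander: glass spice jar with a dark screw lid, 44 mm in diameter, 96 mm high, at the back, between the sink and the timer. Origin: centre of its underside. Leave it alone.

How it is judged:
At the end, for the whole second after the job is handed in: One mould (either) and lemon within 66 mm of the round tray's centre; other mould and tin within 80 mm along, 40 across (garlic 85, 45) of the long tray's centre; all down on the tray floors (mould and tin undersides < 10 mm above tray underside), these upright to 0.15 rad, all under 0.02 m/s (((horizontal distance between upper_mould and round_tray below 0.066 m and z of upper_mould in the frame of round_tray between 0 and 0.01 m and x of lower_mould in the frame of long_tray between -0.08 and 0.08 m and y of lower_mould in the frame of long_tray between -0.04 and 0.04 m and z of lower_mould in the frame of long_tray between 0 and 0.01 m) or (horizontal distance between lower_mould and round_tray below 0.066 m and z of lower_mould in the frame of round_tray between 0 and 0.01 m and x of upper_mould in the frame of long_tray between -0.08 and 0.08 m and y of upper_mould in the frame of long_tray between -0.04 and 0.04 m and z of upper_mould in the frame of long_tray between 0 and 0.01 m)) and angle between each of upper_mould, lower_mould, pepper_tin's own z axis and vertical below 0.15 rad and horizontal distance between lemon and round_tray below 0.066 m and z of lemon in the frame of round_tray between -0.002 and 0.045 m and x of garlic in the frame of long_tray between -0.085 and 0.085 m and y of garlic in the frame of long_tray between -0.045 and 0.045 m and z of garlic in the frame of long_tray between -0.002 and 0.045 m and x of pepper_tin in the frame of long_tray between -0.08 and 0.08 m and y of pepper_tin in the frame of long_tray between -0.04 and 0.04 m and z of pepper_tin in the frame of long_tray between 0 and 0.01 m and linear speed of each of upper_mould, lower_mould, lemon, garlic, pepper_tin below 0.02 m/s); the robot touches nothing.
It fails at once if the lower mould is pulled up together with the upper one (height (world z) of lower_mould above 0.012 m and horizontal distance between upper_mould and lower_mould below 0.025 m).
It fails at once if the kitchen timer is displaced by more than 30 mm (distance of kitchen_timer from where it was at the start of the episode above 0.03 m).
It fails at once if the spice jar is displaced by more than 30 mm (distance of spice_jar from where it was at the start of the episode above 0.03 m).
It also fails if it takes over 131 s, if anything falls off the work surface, if the arm or the gripper's body presses on something with over 40 N, if the wrist force passes 120 N, or if a joint passes its speed limit or range.

## Working session

There is one attempt and no reset: what is moved stays moved. The work goes in short steps, Python scripts to look and compute and a shell command to move; the robot and the scene stay as the last step left them, time stands still between calls to the robot, and variables do not carry over. Pictures are saved under pics/ and viewed, at most 14 in all, crops included, and the job is handed in when it is done.

```bash
mkdir -p pics
python3 - <<'E'
from workcell import *
import cv2,numpy as np
for n in("top","side"):
    p,d=grab_frame(n); cv2.imwrite(f"pics/{n}0.png",p[:,:,::-1]); np.savez(f"{n}0.npz",p=p,d=d)
    m=camera_model(n); print(n,np.round(m["mtx"],1).tolist(),np.round(m["world_from_camera"],3).tolist())
o=get_obs();print(o["t"],o["eef_pos"],np.round(o["orientation"],3).tolist(),o["finger_gap"])
E
```

```text
top [[426.2, 0.0, 258.6], [0.0, 426.2, 198.4], [0.0, 0.0, 1.0]] [[0.026, -0.991, 0.13, 0.393], [-1.0, -0.025, 0.01, 0.04], [-0.007, -0.13, -0.992, 1.282], [0.0, 0.0, 0.0, 1.0]]
side [[418.0, 0.0, 259.5], [0.0, 418.0, 195.0], [0.0, 0.0, 1.0]] [[-0.993, -0.062, 0.101, 0.462], [-0.118, 0.566, -0.816, 0.9], [-0.007, -0.822, -0.569, 0.675], [0.0, 0.0, 0.0, 1.0]]
0.1 [0.21648426 0.5860019  0.24947865] [[-0.938, 0.346, -0.0], [0.346, 0.938, -0.001], [-0.0, -0.001, -1.0]] 0.08534344255268002
```

View pics/top0.png

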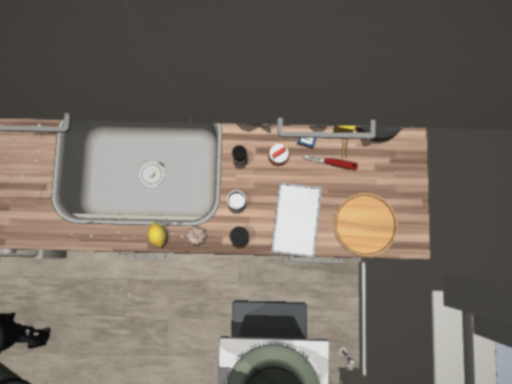

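View pics/side0.png

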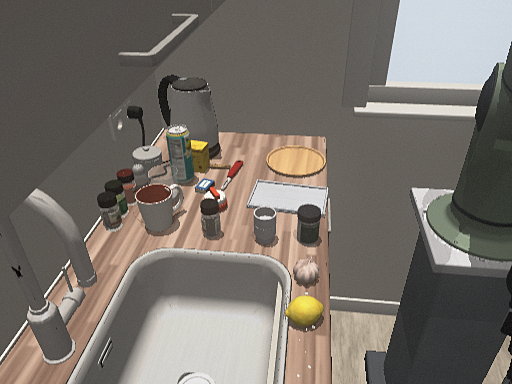

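The top view shows the lemon at (157,235), garlic (196,236), moulds (236,201), tin (239,237), long tray (297,220), round tray (365,225), timer (279,154) and jar (240,156). In the side view the lemon is at (304,311), garlic (306,270), tin (309,224) and moulds (264,225).

```bash
cat > h.py <<'E'
import cv2,numpy as np
from workcell import *
def cloud(n,d):
    m=camera_model(n);K=m["mtx"];T=np.array(m["world_from_camera"])
    v,u=np.mgrid[:384,:512];P=np.stack([(u-K[0][2])/K[0][0]*d,(v-K[1][2])/K[1][1]*d,d],-1)
    return P@T[:3,:3].T+T[:3,3]
def rect(P,lo,hi,x0,x1,y0,y1):
    k=(P[...,2]>lo)&(P[...,2]<hi)&(P[...,0]>x0)&(P[...,0]<x1)&(P[...,1]>y0)&(P[...,1]<y1)
    return k
def tool(dw):  # world shift -> tool shift
    return np.round(np.array(get_obs()["orientation"]).T@np.array(dw),4)
E
python3 - <<'E'
from h import *
C={}
for n in("top","side"):
    z=np.load(n+"0.npz");C[n]=cloud(n,z["d"].astype(float)),z["p"],z["d"]
P,p,d=C["top"]
print("worktop z",np.median(P[236:242,260:268,2]),np.median(P[215:230,255:268,2]))
for nm,(u,v) in dict(lemon=(157,235),garlic=(196,236),mould=(236,201),tin=(239,237),long=(297,220),rnd=(365,225),timer=(279,154),jar=(240,156)).items(): print(nm,np.round(P[v,u],3))
Q=C["side"]
for nm,(u,v) in dict(lemon=(304,311),garlic=(306,270),mould=(264,212),tin=(309,210),long=(290,195),rnd=(295,160)).items(): print("side",nm,np.round(Q[0][v,u],3))
# blobs above worktop in the front strip, both views
for n in C:
    P,p,d=C[n]
    k=((P[...,2]>.022)&(P[...,2]<.11)&(P[...,0]>.36)&(P[...,0]<.64)&(P[...,1]>-.1)&(P[...,1]<.4)&(d>0)).astype(np.uint8)
    N,L,S,c=cv2.connectedComponentsWithStats(k)
    for i in range(1,N):
        if S[i,4]<40: continue
        q=P[L==i];r=cv2.minAreaRect(q[:,:2].astype(np.float32)*1000)
        print(n,S[i].tolist(),"x",q[:,0].min().round(3),q[:,0].max().round(3),"y",q[:,1].min().round(3),q[:,1].max().round(3),"zmax",q[:,2].max().round(3),"rect",np.round(r[0]),np.round(r[1]),round(r[2]))
# trays by colour in top, ray cast onto rim height 12mm
P,p,d=C["top"];m=camera_model("top");K=np.array(m["mtx"]);T=np.array(m["world_from_camera"])
def ray(uv,z):
    uv=np.atleast_2d(uv);r=np.c_[uv,np.ones(len(uv))]@np.linalg.inv(K).T@T[:3,:3].T
    return T[:3,3]+r*((z-T[2,3])/r[:,2])[:,None]
hsv=cv2.cvtColor(p,cv2.COLOR_RGB2HSV)
m1=((hsv[...,1]<40)&(hsv[...,2]>150)).astype(np.uint8);m1[:, :268]=0;m1[:,326:]=0;m1[:178]=0;m1[262:]=0
m2=((hsv[...,2]>150)&(hsv[...,1]>90)&(hsv[...,0]<25)).astype(np.uint8);m2[:,:330]=0;m2[:,402:]=0;m2[:188]=0;m2[258:]=0
for mm in(m1,m2):
    cs,_=cv2.findContours(mm,0,1);c=max(cs,key=cv2.contourArea)[:,0]
    w=ray(c,.012)[:,:2].astype(np.float32)*1000
    print(len(c),cv2.minAreaRect(w),cv2.minEnclosingCircle(w))
E
```

```text
worktop z -7.581631064057515e-05 3.63125868378944e-05
lemon [0.44  0.341 0.055]
garlic [0.44  0.229 0.052]
mould [0.544 0.118 0.053]
tin [0.439 0.104 0.085]
long [ 0.497 -0.064  0.009]
rnd [ 0.487 -0.267  0.008]
timer [ 0.689 -0.005  0.045]
jar [0.668 0.108 0.095]
side lemon [0.445 0.371 0.047]
side garlic [0.444 0.256 0.04 ]
side mould [0.551 0.097 0.066]
side tin [0.444 0.105 0.086]
side long [ 0.496 -0.07   0.004]
side rnd [ 0.492 -0.268  0.005]
top [227, 190, 19, 21, 313] x 0.519 0.572 y 0.09 0.142 zmax 0.09 rect [546. 116.] [53. 51.] 3
top [147, 222, 19, 26, 368] x 0.406 0.478 y 0.322 0.376 zmax 0.059 rect [442. 349.] [62. 60.] 64
top [186, 226, 20, 19, 269] x 0.417 0.47 y 0.206 0.263 zmax 0.059 rect [444. 234.] [53. 54.] 28
top [229, 226, 20, 20, 305] x 0.416 0.47 y 0.078 0.132 zmax 0.093 rect [442. 105.] [53. 51.] 47
side [297, 204, 24, 35, 724] x 0.417 0.471 y 0.08 0.136 zmax 0.091 rect [444. 108.] [54. 54.] 12
side [254, 206, 22, 33, 664] x 0.521 0.573 y 0.091 0.148 zmax 0.085 rect [548. 120.] [51. 55.] 8
side [293, 256, 26, 25, 437] x 0.418 0.472 y 0.219 0.268 zmax 0.058 rect [445. 243.] [48. 55.] 86
side [285, 295, 39, 29, 817] x 0.408 0.481 y 0.333 0.382 zmax 0.058 rect [445. 357.] [52. 67.] 76
285 ((493.502685546875, -65.91165924072266), (235.8933868408203, 159.18753051757812), 1.2818523645401) ((493.97174072265625, -79.41870880126953), 134.97325134277344)
180 ((488.5845947265625, -268.45550537109375), (188.52127075195312, 188.2096710205078), 45.88874816894531) ((490.4627685546875, -267.9450378417969), 96.2928466796875)
```

```bash
python3 - <<'E'
from h import *
z=np.load("top0.npz");p=z["p"];d=z["d"].astype(float)
m=camera_model("top");K=np.array(m["mtx"]);T=np.array(m["world_from_camera"])
def ray(uv,z):
    uv=np.atleast_2d(uv);r=np.c_[uv,np.ones(len(uv))]@np.linalg.inv(K).T@T[:3,:3].T
    return T[:3,3]+r*((z-T[2,3])/r[:,2])[:,None]
h=cv2.cvtColor(p,cv2.COLOR_RGB2HSV)
# tray
m1=((h[...,1]<45)&(h[...,2]>120)).astype(np.uint8);m1[:, :268]=0;m1[:,326:]=0;m1[:178]=0;m1[258:]=0
m1=cv2.morphologyEx(m1,cv2.MORPH_OPEN,np.ones((9,9)))
cs,_=cv2.findContours(m1,0,1);c=max(cs,key=cv2.contourArea)[:,0]
r=cv2.minAreaRect(ray(c,.009)[:,:2].astype(np.float32)*1000);print("long",r)
ml=((h[...,0]>18)&(h[...,0]<35)&(h[...,1]>150)&(h[...,2]>60)).astype(np.uint8);ml[:,:140]=0;ml[:,180:]=0
cs,_=cv2.findContours(ml,0,1);c=max(cs,key=cv2.contourArea)[:,0]
e=cv2.fitEllipse(ray(c,.028)[:,:2].astype(np.float32)*1000);print("lemon top",e)
z=np.load("side0.npz");p=z["p"];P=cloud("side",z["d"].astype(float));h=cv2.cvtColor(p,cv2.COLOR_RGB2HSV)
ml=((h[...,0]>18)&(h[...,0]<35)&(h[...,1]>150)&(h[...,2]>60));ml[:290]=0
q=P[ml];q=q[(abs(q[:,0]-.445)<.06)];k=(q[:,2]>.02)&(q[:,2]<.06)
q=q[k];print("side max y pts by x:")
for a in np.arange(.405,.486,.01):
    s=q[abs(q[:,0]-a)<.005]
    if len(s):print(round(a,3),s[:,1].min().round(3),s[:,1].max().round(3),s[:,2].max().round(3))
E
python3 - <<'E'
import cv2
a=cv2.imread('pics/top0.png')[180:262,135:335];cv2.imwrite('pics/c1.png',cv2.resize(a,(800,328),interpolation=2))
E
```

```text
long ((495.1475830078125, -61.24925231933594), (132.96340942382812, 223.43348693847656), 84.473876953125)
lemon top ((423.7509765625, 344.7428894042969), (25.193927764892578, 44.39044952392578), 179.40249633789062)
side max y pts by x:
0.405 0.351 0.351 0.028
0.415 0.341 0.368 0.045
0.425 0.34 0.376 0.054
0.435 0.337 0.38 0.057
0.445 0.337 0.382 0.058
0.455 0.343 0.381 0.057
0.465 0.344 0.379 0.053
0.475 0.349 0.372 0.045
0.485 0.364 0.365 0.031
```

View pics/c1.png

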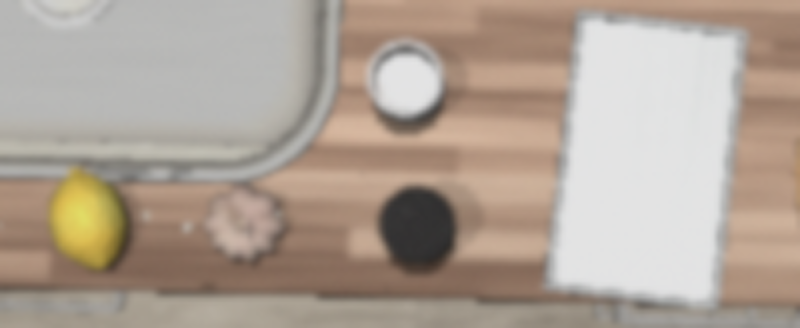

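The crop shows the long tray's corners at about (580,10), (748,30), (718,305) and (548,288). That puts its centre near (0.495,-0.064) with its length about -5.5° from world x. The lemon's tips at (80,168) and (100,270) give an axis about +11° from world x. Next I move over the moulds at about (0.547,0.118).

```bash
cat >> h.py <<'E'
def go(x,y,z,yaw=90):  # prints tool-frame shift and twist to reach world pose (tool y at yaw deg, pointing down)
    o=get_obs();R=np.array(o["orientation"]);c,s=np.cos(np.radians(yaw)),np.sin(np.radians(yaw))
    G=np.array([[-s,c,0],[c,s,0],[0,0,-1.]])
    rv=cv2.Rodrigues(R.T@G)[0].ravel()
    print("t",round(o["t"],1),"pos",np.round(o["eef_pos"],4),"gap",round(o["finger_gap"],4),"ft",np.round(o["ft_force"],1),"| shift",np.round(R.T@(np.array([x,y,z])-o["eef_pos"]),4).tolist(),"twist",np.round(np.degrees(rv),2).tolist())
E
python3 -m handwheel '{"delta_pos":[[-0.236,-0.162,0.0],[-0.236,-0.162,0.0],[-0.236,-0.162,0.0],[-0.236,-0.162,0.0],[-0.236,-0.162,0.0],[-0.236,-0.162,0.0],[-0.236,-0.162,0.0],[-0.236,-0.162,0.0]],"twist":[[0,0,-7],[0,0,-14],[0,0,-20.3],[0,0,-20.3],[0,0,-20.3],[0,0,-20.3],[0,0,-20.3],[0,0,-20.3]],"grip":[0.085,0.085,0.085,0.085,0.085,0.085,0.085,0.085]}' 40
python3 -c "
from h import *
go(.547,.118,.15)"
```

```text
t: 0.77
eef_pos: [0.386, 0.3462, 0.25]
orientation: [[-1.0, 0.008, 0.001], [0.008, 1.0, -0.003], [-0.001, -0.003, -1.0]]
ft_force: [1.3, -0.6, -0.2]
finger_gap: 0.085
grip_force: 0.0
t 0.8 pos [0.386  0.3462 0.25  ] gap 0.085 ft [ 1.3 -0.6 -0.2] | shift [-0.1626, -0.2267, 0.1008] twist [-0.15, 0.08, -0.44]
```

```bash
python3 -m handwheel '{"delta_pos":[[-0.16,-0.227,0.08],[-0.16,-0.227,0.08],[-0.16,-0.227,0.08],[-0.16,-0.227,0.1],[-0.16,-0.227,0.1],[-0.16,-0.227,0.1],[-0.16,-0.227,0.1],[-0.16,-0.227,0.1]],"twist":[[0,0,0],[0,0,0],[0,0,0],[0,0,0],[0,0,0],[0,0,0],[0,0,0],[0,0,0]],"grip":[0.085,0.085,0.085,0.085,0.085,0.085,0.085,0.085]}'
python3 -m handwheel '{"delta_pos":[[0,0,0],[0,0,0]],"twist":[[0,0,0],[0,0,0]],"grip":[0.085,0.085]}'
python3 -c "
from h import *
go(.547,.118,.077)
for n in ('top','side'):
    p,d=grab_frame(n);cv2.imwrite(f'pics/{n}1.png',p[:,:,::-1])
a=cv2.imread('pics/side1.png')[130:330,160:360];cv2.imwrite('pics/s1.png',cv2.resize(a,(600,600),interpolation=2))
"
```

```text
t: 1.43
eef_pos: [0.5439, 0.1186, 0.1473]
orientation: [[-1.0, 0.006, -0.002], [0.006, 1.0, -0.004], [0.002, -0.004, -1.0]]
ft_force: [-1.4, -0.6, 0.0]
finger_gap: 0.0847
grip_force: 0.0
t: 1.6
eef_pos: [0.5417, 0.1256, 0.1496]
orientation: [[-1.0, 0.0, -0.001], [0.0, 1.0, -0.0], [0.001, -0.0, -1.0]]
ft_force: [0.2, 1.1, -0.2]
finger_gap: 0.085
grip_force: 0.0
t 1.6 pos [0.5417 0.1256 0.1496] gap 0.085 ft [ 0.2  1.1 -0.2] | shift [-0.0054, -0.0076, 0.0726] twist [-0.0, -0.06, -0.01]
```

View pics/s1.png

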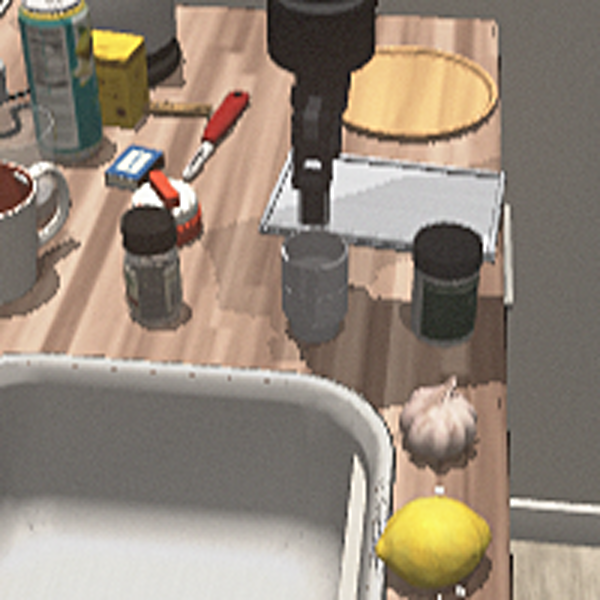

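The gripper at (312,210) is lined up above the nested moulds at (314,285). I go down with the fingers open, check the pose, then close.

```bash
python3 -m handwheel '{"delta_pos":[[-0.005,-0.0075,0.015],[-0.005,-0.0075,0.035],[-0.005,-0.0075,0.055],[-0.005,-0.0075,0.068],[-0.005,-0.0075,0.072],[-0.005,-0.0075,0.072],[-0.005,-0.0075,0.072]],"twist":[[0,0,0],[0,0,0],[0,0,0],[0,0,0],[0,0,0],[0,0,0],[0,0,0]],"grip":[0.085,0.085,0.085,0.085,0.085,0.085,0.085]}'
python3 -c "
from h import *
go(.547,.118,.077)
p,d=grab_frame('side');cv2.imwrite('pics/side2.png',p[:,:,::-1])
a=p[180:280,210:310,::-1];cv2.imwrite('pics/s2.png',cv2.resize(a,(600,600),interpolation=2))
"
```

```text
t: 2.28
eef_pos: [0.547, 0.1188, 0.0788]
orientation: [[-1.0, -0.001, 0.001], [-0.001, 1.0, 0.0], [-0.001, 0.0, -1.0]]
ft_force: [0.9, 0.8, 0.2]
finger_gap: 0.0851
grip_force: 0.0
t 2.3 pos [0.547  0.1188 0.0788] gap 0.0851 ft [0.9 0.8 0.2] | shift [0.0, -0.0008, 0.0018] twist [0.02, 0.04, 0.08]
```

View pics/s2.png

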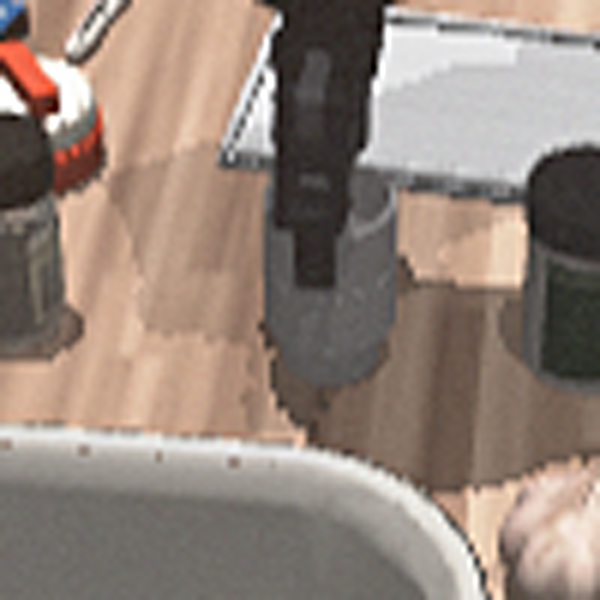

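The fingertip at (316,260) reaches down the collar and is about 2 mm off the mould's centre line (330), so I close there and lift slowly.

```bash
python3 -m handwheel '{"delta_pos":[[0.0015,0,0.001],[0.0015,0,0.001],[0.0015,0,0.001],[0.0015,0,0.001],[0.0015,0,0.001],[0.0015,0,0.001],[0.0015,0,0.001],[0.0015,0,0.001]],"twist":[[0,0,0],[0,0,0],[0,0,0],[0,0,0],[0,0,0],[0,0,0],[0,0,0],[0,0,0]],"grip":[0.045,0.045,0.045,0.045,0.045,0.045,0.045,0.045]}' 40
python3 -m handwheel '{"delta_pos":[[0,0,-0.001],[0,0,-0.002],[0,0,-0.003],[0,0,-0.004],[0,0,-0.005],[0,0,-0.006],[0,0,-0.007],[0,0,-0.008]],"twist":[[0,0,0],[0,0,0],[0,0,0],[0,0,0],[0,0,0],[0,0,0],[0,0,0],[0,0,0]],"grip":[0.045,0.045,0.045,0.045,0.045,0.045,0.045,0.045]}'
python3 -c "
from h import *
go(.547,.118,.077)
p,d=grab_frame('side');cv2.imwrite('pics/side3.png',p[:,:,::-1])
a=p[180:280,210:310,::-1];cv2.imwrite('pics/s3.png',cv2.resize(a,(600,600),interpolation=2))
"
```

```text
t: 3.0
eef_pos: [0.5457, 0.1182, 0.0778]
orientation: [[-1.0, -0.0, 0.001], [-0.0, 1.0, 0.0], [-0.001, 0.0, -1.0]]
ft_force: [-3.0, -0.7, 10.0]
finger_gap: 0.0536
grip_force: 40.0
t: 3.67
eef_pos: [0.5454, 0.1181, 0.0851]
orientation: [[-1.0, -0.0, 0.0], [-0.0, 1.0, -0.0], [-0.0, -0.0, -1.0]]
ft_force: [-0.4, -0.5, -0.4]
finger_gap: 0.0534
grip_force: 42.0
t 3.7 pos [0.5454 0.1181 0.0851] gap 0.0534 ft [-0.4 -0.5 -0.4] | shift [-0.0016, -0.0001, 0.0081] twist [-0.0, 0.0, 0.03]
```

View pics/s3.png

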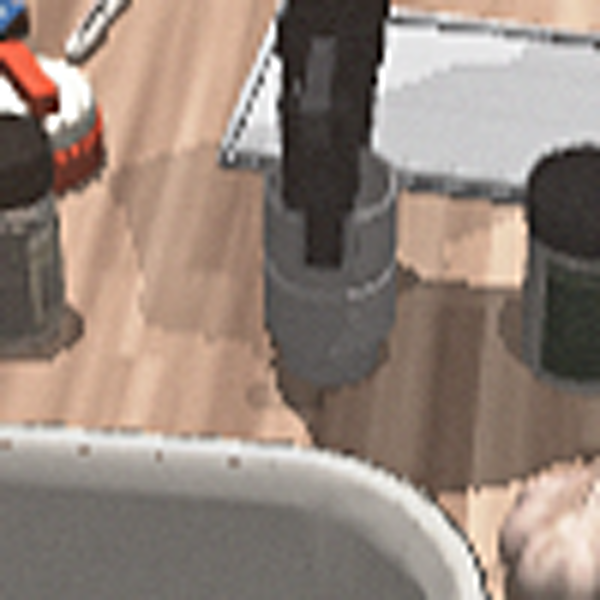

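The seam at (330,280) now shows the upper mould lifted, and the lower one's base is still at (325,385). I go on straight up.

```bash
python3 -m handwheel '{"delta_pos":[[0,0,-0.004],[0,0,-0.008],[0,0,-0.012],[0,0,-0.018],[0,0,-0.026],[0,0,-0.04],[0,0,-0.06],[0,0,-0.08]],"twist":[[0,0,0],[0,0,0],[0,0,0],[0,0,0],[0,0,0],[0,0,0],[0,0,0],[0,0,0]],"grip":[0.045,0.045,0.045,0.045,0.045,0.045,0.045,0.045]}'
python3 -c "
from h import *
go(.529,-.268,.17)
p,d=grab_frame('side')
P=cloud('side',d.astype(float));q=P[(abs(P[...,0]-.545)<.03)&(abs(P[...,1]-.12)<.04)&(P[...,2]>.02)];print(np.histogram(q[:,2],bins=np.arange(.02,.2,.01)))
"
```

```text
t: 4.38
eef_pos: [0.5452, 0.118, 0.1662]
orientation: [[-1.0, -0.0, -0.0], [-0.0, 1.0, -0.0], [0.0, -0.0, -1.0]]
ft_force: [-0.3, 1.1, -0.4]
finger_gap: 0.0535
grip_force: 42.1
t 4.4 pos [0.5452 0.118  0.1662] gap 0.0535 ft [-0.3  1.1 -0.4] | shift [0.0164, -0.386, -0.0037] twist [-0.01, -0.02, 0.03]
(array([109, 117, 145,  80,   0,   0,   0,   0,   0,   3,  55,  39,  74,
        92, 120,  80,  22]), array([0.02, 0.03, 0.04, 0.05, 0.06, 0.07, 0.08, 0.09, 0.1 , 0.11, 0.12,
       0.13, 0.14, 0.15, 0.16, 0.17, 0.18, 0.19]))
```

```bash
python3 -m handwheel '{"delta_pos":[[0.004,-0.03,0],[0.008,-0.07,0],[0.012,-0.11,0],[0.016,-0.15,0],[0.016,-0.19,0],[0.016,-0.23,0],[0.016,-0.27,0],[0.016,-0.31,0]],"twist":[[0,0,0],[0,0,0],[0,0,0],[0,0,0],[0,0,0],[0,0,0],[0,0,0],[0,0,0]],"grip":[0.045,0.045,0.045,0.045,0.045,0.045,0.045,0.045]}'
python3 -m handwheel '{"delta_pos":[[0,-0.035,0],[0,-0.06,0.0],[0,-0.068,0.01],[0,-0.068,0.03],[0,-0.068,0.05],[0,-0.068,0.07],[0,-0.068,0.08],[0,-0.068,0.08]],"twist":[[0,0,0],[0,0,0],[0,0,0],[0,0,0],[0,0,0],[0,0,0],[0,0,0],[0,0,0]],"grip":[0.045,0.045,0.045,0.045,0.045,0.045,0.045,0.045]}'
python3 -m handwheel '{"delta_pos":[[0,0,0],[0,0,0]],"twist":[[0,0,0],[0,0,0]],"grip":[0.045,0.045]}'
python3 -c "
from h import *
go(.529,-.26,.0535)
"
```

```text
t: 5.1
eef_pos: [0.5293, -0.1939, 0.1658]
orientation: [[-1.0, -0.0, 0.001], [-0.0, 1.0, -0.0], [-0.001, -0.0, -1.0]]
ft_force: [2.4, 0.5, -0.1]
finger_gap: 0.0534
grip_force: 42.1
t: 5.77
eef_pos: [0.5287, -0.259, 0.0833]
orientation: [[-1.0, -0.001, -0.003], [-0.001, 1.0, 0.001], [0.003, 0.001, -1.0]]
ft_force: [-0.8, -0.2, -0.1]
finger_gap: 0.0535
grip_force: 42.2
t: 5.93
eef_pos: [0.5302, -0.26, 0.0861]
orientation: [[-1.0, -0.001, 0.001], [-0.001, 1.0, -0.0], [-0.001, -0.0, -1.0]]
ft_force: [-0.4, -0.2, -0.2]
finger_gap: 0.0533
grip_force: 42.2
t 5.9 pos [ 0.5302 -0.26    0.0861] gap 0.0533 ft [-0.4 -0.2 -0.2] | shift [0.0012, -0.0, 0.0326] twist [-0.03, 0.07, 0.03]
```

```bash
python3 -m handwheel '{"delta_pos":[[0,0,0.01],[0,0,0.02],[0,0,0.026],[0,0,0.029],[0,0,0.031],[0,0,0.032],[0,0,0.033],[0,0,0.033]],"twist":[[0,0,0],[0,0,0],[0,0,0],[0,0,0],[0,0,0],[0,0,0],[0,0,0],[0,0,0]],"grip":[0.045,0.045,0.045,0.045,0.045,0.045,0.045,0.045]}'
python3 -m handwheel '{"delta_pos":[[0,0,0],[0,0,0],[0,0,0],[0,0,0],[0,0,0],[0,0,-0.02],[0,0,-0.05],[0,0,-0.09]],"twist":[[0,0,0],[0,0,0],[0,0,0],[0,0,0],[0,0,0],[0,0,0],[0,0,0],[0,0,0]],"grip":[0.06,0.075,0.085,0.085,0.085,0.085,0.085,0.085]}'
python3 -c "
from h import *
go(.445,.352,.18,101)
"
```

```text
t: 6.6
eef_pos: [0.5295, -0.2599, 0.0529]
orientation: [[-1.0, -0.0, -0.0], [-0.0, 1.0, 0.0], [0.0, 0.0, -1.0]]
ft_force: [-6.8, 2.5, 16.2]
finger_gap: 0.0533
grip_force: 43.6
t: 7.27
eef_pos: [0.5283, -0.2593, 0.1411]
orientation: [[-1.0, -0.001, -0.004], [-0.001, 1.0, 0.002], [0.004, 0.002, -1.0]]
ft_force: [0.5, -0.5, 0.0]
finger_gap: 0.0849
grip_force: 0.0
t 7.3 pos [ 0.5283 -0.2593  0.1411] gap 0.0849 ft [ 0.5 -0.5  0. ] | shift [0.0831, 0.6114, -0.0377] twist [0.11, -0.21, -10.97]
```

```bash
python3 -m handwheel '{"delta_pos":[[0.005,0.03,-0.038],[0.01,0.07,-0.038],[0.015,0.11,-0.038],[0.02,0.15,-0.038],[0.03,0.19,-0.038],[0.04,0.23,-0.038],[0.045,0.27,-0.038],[0.05,0.31,-0.038]],"twist":[[0,0,-2],[0,0,-4],[0,0,-6],[0,0,-8],[0,0,-10],[0,0,-11],[0,0,-11],[0,0,-11]],"grip":[0.085,0.085,0.085,0.085,0.085,0.085,0.085,0.085]}'
python3 -c "
from h import *
go(.445,.352,.11,101)
p,d=grab_frame('top');cv2.imwrite('pics/top3.png',p[160:280,320:420,::-1])
P=cloud('top',d.astype(float));q=P[(P[...,2]>.04)&(P[...,2]<.07)&(abs(P[...,0]-.529)<.05)&(abs(P[...,1]+.26)<.05)]
print(len(q),q.min(0),q.max(0))
"
```

```text
t: 7.93
eef_pos: [0.4787, 0.0518, 0.1802]
orientation: [[-0.982, -0.191, 0.0], [-0.191, 0.982, 0.0], [-0.0, -0.0, -1.0]]
ft_force: [0.1, 0.4, 0.8]
finger_gap: 0.0848
grip_force: 0.0
t 7.9 pos [0.4787 0.0518 0.1802] gap 0.0848 ft [0.1 0.4 0.8] | shift [-0.0243, 0.3011, 0.0702] twist [-0.0, 0.02, 0.02]
114 [ 0.50402174 -0.28804213  0.04036716] [ 0.55651301 -0.23443583  0.06149308]
```

The mould stands upright at (0.530,-0.261). Next I go on to the lemon.

```bash
python3 -m handwheel '{"delta_pos":[[-0.004,0.04,0],[-0.008,0.08,0],[-0.012,0.12,0],[-0.015,0.16,0.01],[-0.018,0.2,0.02],[-0.02,0.24,0.04],[-0.022,0.275,0.06],[-0.022,0.299,0.07]],"twist":[[0,0,0],[0,0,0],[0,0,0],[0,0,0],[0,0,0],[0,0,0],[0,0,0],[0,0,0]],"grip":[0.085,0.085,0.085,0.085,0.085,0.085,0.085,0.085]}'
python3 -m handwheel '{"delta_pos":[[0,0,0],[0,0,0],[0,0,0]],"twist":[[0,0,0],[0,0,0],[0,0,0]],"grip":[0.085,0.085,0.085]}'
python3 -c "
from h import *
go(.445,.352,.028,101)
"
```

```text
t: 8.65
eef_pos: [0.4425, 0.3507, 0.108]
orientation: [[-0.981, -0.193, -0.001], [-0.193, 0.981, 0.0], [0.001, 0.0, -1.0]]
ft_force: [0.6, 0.0, 0.6]
finger_gap: 0.085
grip_force: 0.0
t: 8.9
eef_pos: [0.4441, 0.347, 0.11]
orientation: [[-0.982, -0.191, -0.0], [-0.191, 0.982, -0.001], [0.0, -0.001, -1.0]]
ft_force: [0.4, -0.4, -0.1]
finger_gap: 0.0851
grip_force: 0.0
t 8.9 pos [0.4441 0.347  0.11  ] gap 0.0851 ft [ 0.4 -0.4 -0.1] | shift [-0.0018, 0.0048, 0.0819] twist [-0.04, -0.01, 0.01]
```

```bash
python3 -m handwheel '{"delta_pos":[[-0.001,0.004,0.02],[-0.001,0.004,0.04],[-0.001,0.004,0.06],[-0.001,0.004,0.074],[-0.001,0.004,0.08],[-0.001,0.004,0.081],[-0.001,0.004,0.081],[-0.001,0.004,0.081]],"twist":[[0,0,0],[0,0,0],[0,0,0],[0,0,0],[0,0,0],[0,0,0],[0,0,0],[0,0,0]],"grip":[0.085,0.085,0.085,0.085,0.085,0.085,0.085,0.085]}'
python3 -m handwheel '{"delta_pos":[[0,0,0],[0,0,0],[0,0,0],[0,0,0],[0,0,0],[0,0,0],[0,0,0],[0,0,0]],"twist":[[0,0,0],[0,0,0],[0,0,0],[0,0,0],[0,0,0],[0,0,0],[0,0,0],[0,0,0]],"grip":[0.03,0.03,0.03,0.03,0.03,0.03,0.03,0.03]}' 40
python3 -m handwheel '{"delta_pos":[[0,0,-0.005],[0,0,-0.015],[0,0,-0.03],[0,0,-0.05],[0,0,-0.075],[0,0,-0.11],[0,0,-0.14],[0,0,-0.15]],"twist":[[0,0,0],[0,0,0],[0,0,0],[0,0,0],[0,0,0],[0,0,0],[0,0,0],[0,0,0]],"grip":[0.03,0.03,0.03,0.03,0.03,0.03,0.03,0.03]}'
python3 -c "
from h import *
go(.453,-.275,.18,101)
p,d=grab_frame('side');cv2.imwrite('pics/s4.png',p[:,:,::-1])
"
```

```text
t: 9.57
eef_pos: [0.4448, 0.3518, 0.0301]
orientation: [[-0.982, -0.191, 0.001], [-0.191, 0.982, 0.001], [-0.001, 0.001, -1.0]]
ft_force: [0.9, -0.3, -0.4]
finger_gap: 0.0852
grip_force: 0.0
t: 10.23
eef_pos: [0.4444, 0.3518, 0.03]
orientation: [[-0.982, -0.191, 0.001], [-0.191, 0.982, 0.0], [-0.001, 0.0, -1.0]]
ft_force: [-1.4, -3.9, 15.8]
finger_gap: 0.0528
grip_force: 39.0
t: 10.9
eef_pos: [0.4451, 0.3528, 0.184]
orientation: [[-0.982, -0.191, 0.004], [-0.191, 0.982, 0.004], [-0.005, 0.003, -1.0]]
ft_force: [0.1, 0.6, -1.4]
finger_gap: 0.0524
grip_force: 42.2
t 10.9 pos [0.4451 0.3528 0.184 ] gap 0.0524 ft [ 0.1  0.6 -1.4] | shift [0.1123, -0.6178, 0.0017] twist [0.16, 0.27, 0.02]
```

View pics/s4.png

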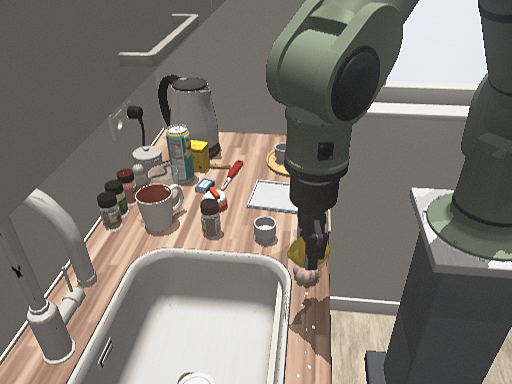

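The lemon hangs in the gripper at (305,250), and the lower mould stands alone at (264,230). I carry the lemon to the round tray.

```bash
python3 -m handwheel '{"delta_pos":[[0.006,-0.03,0],[0.013,-0.068,0],[0.02,-0.108,0],[0.027,-0.148,0],[0.034,-0.187,0],[0.041,-0.227,0],[0.048,-0.266,0],[0.056,-0.305,0]],"twist":[[0,0,0],[0,0,0],[0,0,0],[0,0,0],[0,0,0],[0,0,0],[0,0,0],[0,0,0]],"grip":[0.03,0.03,0.03,0.03,0.03,0.03,0.03,0.03]}'
python3 -m handwheel '{"delta_pos":[[0.007,-0.04,0],[0.014,-0.08,0],[0.022,-0.12,0],[0.029,-0.16,0],[0.036,-0.2,0],[0.043,-0.24,0],[0.05,-0.275,0],[0.057,-0.305,0]],"twist":[[0,0,0],[0,0,0],[0,0,0],[0,0,0],[0,0,0],[0,0,0],[0,0,0],[0,0,0]],"grip":[0.03,0.03,0.03,0.03,0.03,0.03,0.03,0.03]}'
python3 -m handwheel '{"delta_pos":[[0,0,0.02],[0,0,0.04],[0,0,0.06],[0,0,0.08],[0,0,0.08]],"twist":[[0,0,0],[0,0,0],[0,0,0],[0,0,0],[0,0,0]],"grip":[0.03,0.03,0.03,0.03,0.03]}'
python3 -c "
from h import *
go(.453,-.275,.037,101)
"
```

```text
t: 11.62
eef_pos: [0.4469, 0.04, 0.1789]
orientation: [[-0.981, -0.191, -0.0], [-0.191, 0.981, -0.0], [0.0, -0.0, -1.0]]
ft_force: [2.1, 1.3, -0.9]
finger_gap: 0.053
grip_force: 42.3
t: 12.28
eef_pos: [0.4491, -0.2711, 0.1788]
orientation: [[-0.982, -0.19, -0.0], [-0.19, 0.982, -0.0], [0.0, -0.0, -1.0]]
ft_force: [1.2, 0.6, -0.3]
finger_gap: 0.0527
grip_force: 42.3
t: 12.7
eef_pos: [0.4481, -0.2675, 0.0959]
orientation: [[-0.981, -0.191, -0.005], [-0.191, 0.981, 0.002], [0.004, 0.003, -1.0]]
ft_force: [-0.6, 0.9, -1.3]
finger_gap: 0.0528
grip_force: 42.5
t 12.7 pos [ 0.4481 -0.2675  0.0959] gap 0.0528 ft [-0.6  0.9 -1.3] | shift [-0.0037, -0.0085, 0.0588] twist [0.18, -0.23, 0.04]
```

```bash
python3 -m handwheel '{"delta_pos":[[-0.003,-0.007,0.02],[-0.003,-0.007,0.04],[-0.003,-0.007,0.054],[-0.003,-0.007,0.059],[-0.003,-0.007,0.062],[-0.003,-0.007,0.063],[-0.003,-0.007,0.0635],[-0.003,-0.007,0.0635]],"twist":[[0,0,0],[0,0,0],[0,0,0],[0,0,0],[0,0,0],[0,0,0],[0,0,0],[0,0,0]],"grip":[0.03,0.03,0.03,0.03,0.03,0.03,0.03,0.03]}'
python3 -m handwheel '{"delta_pos":[[0,0,0],[0,0,0],[0,0,0],[0,0,0],[0,0,0],[0,0,-0.02],[0,0,-0.05],[0,0,-0.09]],"twist":[[0,0,0],[0,0,0],[0,0,0],[0,0,0],[0,0,0],[0,0,0],[0,0,0],[0,0,0]],"grip":[0.06,0.07,0.085,0.085,0.085,0.085,0.085,0.085]}'
python3 -m handwheel '{"delta_pos":[[0,0.01,-0.03],[0,0.04,-0.05],[0,0.08,-0.06],[0,0.12,-0.06],[0,0.16,-0.06],[0,0.2,-0.06],[0,0.24,-0.06],[0,0.27,-0.06]],"twist":[[0,0,0],[0,0,4],[0,0,8],[0,0,11],[0,0,11],[0,0,11],[0,0,11],[0,0,11]],"grip":[0.085,0.085,0.085,0.085,0.085,0.085,0.085,0.085]}'
python3 -c "
from h import *
go(.444,.237,.13)
p,d=grab_frame('top');cv2.imwrite('pics/t5.png',cv2.resize(p[140:270,140:420,::-1],(800,371)))
"
```

```text
t: 13.37
eef_pos: [0.4545, -0.275, 0.0363]
orientation: [[-0.982, -0.191, 0.001], [-0.191, 0.982, -0.001], [-0.001, -0.001, -1.0]]
ft_force: [-0.4, 0.0, -0.7]
finger_gap: 0.053
grip_force: 42.5
t: 14.03
eef_pos: [0.4529, -0.2741, 0.1248]
orientation: [[-0.982, -0.191, -0.004], [-0.191, 0.982, 0.002], [0.003, 0.002, -1.0]]
ft_force: [0.7, -0.9, 0.5]
finger_gap: 0.0853
grip_force: 0.0
t: 14.7
eef_pos: [0.4015, -0.0071, 0.1857]
orientation: [[-1.0, -0.002, 0.0], [-0.002, 1.0, 0.0], [-0.0, 0.0, -1.0]]
ft_force: [2.0, -0.6, -0.1]
finger_gap: 0.0851
grip_force: 0.0
t 14.7 pos [ 0.4015 -0.0071  0.1857] gap 0.0851 ft [ 2.  -0.6 -0.1] | shift [-0.043, 0.244, 0.0558] twist [0.02, 0.02, 0.11]
```

View pics/t5.png

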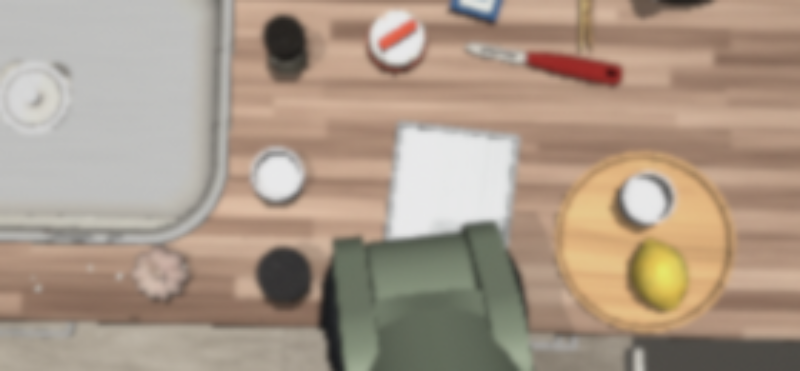

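The round kit is in place: mould at (645,198) and lemon at (660,273), both inside the tray centred at (645,240). The garlic is next.

```bash
python3 -m handwheel '{"delta_pos":[[-0.01,0.03,0],[-0.02,0.065,0],[-0.03,0.1,0],[-0.04,0.14,0],[-0.042,0.18,0.01],[-0.042,0.215,0.03],[-0.042,0.243,0.055],[-0.042,0.243,0.075]],"twist":[[0,0,0],[0,0,0],[0,0,0],[0,0,0],[0,0,0],[0,0,0],[0,0,0],[0,0,0]],"grip":[0.085,0.085,0.085,0.085,0.085,0.085,0.085,0.085]}'
python3 -m handwheel '{"delta_pos":[[0,0,0],[0,0,0],[0,0,0]],"twist":[[0,0,0],[0,0,0],[0,0,0]],"grip":[0.085,0.085,0.085]}'
python3 -c "
from h import *
go(.444,.237,.029)
"
```

```text
t: 15.42
eef_pos: [0.4436, 0.2393, 0.1092]
orientation: [[-1.0, -0.006, 0.0], [-0.006, 1.0, 0.003], [-0.0, 0.003, -1.0]]
ft_force: [-0.1, 0.6, -0.6]
finger_gap: 0.0847
grip_force: 0.0
t: 15.67
eef_pos: [0.4449, 0.2324, 0.1115]
orientation: [[-1.0, 0.001, 0.001], [0.001, 1.0, -0.0], [-0.001, -0.0, -1.0]]
ft_force: [0.2, -0.2, 0.6]
finger_gap: 0.0849
grip_force: 0.0
t 15.7 pos [0.4449 0.2324 0.1115] gap 0.0849 ft [ 0.2 -0.2  0.6] | shift [0.001, 0.0046, 0.0825] twist [-0.01, 0.04, -0.05]
```

```bash
python3 -m handwheel '{"delta_pos":[[0.001,0.004,0.02],[0.001,0.004,0.04],[0.001,0.004,0.06],[0.001,0.004,0.074],[0.001,0.004,0.08],[0.001,0.004,0.082],[0.001,0.004,0.082],[0.001,0.004,0.082]],"twist":[[0,0,0],[0,0,0],[0,0,0],[0,0,0],[0,0,0],[0,0,0],[0,0,0],[0,0,0]],"grip":[0.085,0.085,0.085,0.085,0.085,0.085,0.085,0.085]}'
python3 -m handwheel '{"delta_pos":[[0,0,0],[0,0,0],[0,0,0],[0,0,0],[0,0,0],[0,0,0],[0,0,0],[0,0,0]],"twist":[[0,0,0],[0,0,0],[0,0,0],[0,0,0],[0,0,0],[0,0,0],[0,0,0],[0,0,0]],"grip":[0.03,0.03,0.03,0.03,0.03,0.03,0.03,0.03]}' 40
python3 -m handwheel '{"delta_pos":[[0,0,-0.005],[0,0,-0.015],[0,0,-0.03],[0,0,-0.05],[0,0,-0.075],[0,0,-0.11],[0,0,-0.14],[0,0,-0.15]],"twist":[[0,0,0],[0,0,0],[0,0,0],[0,0,0],[0,0,0],[0,0,0],[0,0,0],[0,0,0]],"grip":[0.03,0.03,0.03,0.03,0.03,0.03,0.03,0.03]}'
python3 -c "
from h import *
go(.495,-.064,.18)
"
```

```text
t: 16.33
eef_pos: [0.444, 0.2373, 0.0297]
orientation: [[-1.0, 0.0, 0.001], [0.0, 1.0, 0.001], [-0.001, 0.001, -1.0]]
ft_force: [-0.8, -0.4, 0.2]
finger_gap: 0.0852
grip_force: 0.0
t: 17.0
eef_pos: [0.4438, 0.2375, 0.0297]
orientation: [[-1.0, -0.0, 0.001], [-0.0, 1.0, 0.001], [-0.001, 0.001, -1.0]]
ft_force: [-3.7, -1.5, 22.6]
finger_gap: 0.0567
grip_force: 37.5
t: 17.67
eef_pos: [0.4445, 0.2379, 0.1831]
orientation: [[-1.0, -0.0, 0.004], [-0.0, 1.0, 0.003], [-0.004, 0.003, -1.0]]
ft_force: [0.9, 0.3, 0.2]
finger_gap: 0.0567
grip_force: 42.7
t 17.7 pos [0.4445 0.2379 0.1831] gap 0.0567 ft [0.9 0.3 0.2] | shift [-0.0505, -0.3019, 0.0025] twist [0.16, 0.25, 0.01]
```

```bash
python3 -m handwheel '{"delta_pos":[[-0.007,-0.03,0],[-0.014,-0.065,0],[-0.021,-0.105,0],[-0.028,-0.145,0],[-0.035,-0.185,0],[-0.042,-0.225,0],[-0.05,-0.265,0],[-0.051,-0.302,0]],"twist":[[0,0,0],[0,0,0],[0,0,0],[0,0,0],[0,0,0],[0,0,0],[0,0,0],[0,0,0]],"grip":[0.03,0.03,0.03,0.03,0.03,0.03,0.03,0.03]}'
python3 -m handwheel '{"delta_pos":[[0,0,0.02],[0,0,0.04],[0,0,0.06],[0,0,0.08],[0,0,0.09],[0,0,0.09]],"twist":[[0,0,2],[0,0,4],[0,0,5.5],[0,0,5.5],[0,0,5.5],[0,0,5.5]],"grip":[0.03,0.03,0.03,0.03,0.03,0.03]}'
python3 -c "
from h import *
go(.495,-.064,.0365,84.5)
"
```

```text
t: 18.33
eef_pos: [0.495, -0.0672, 0.179]
orientation: [[-1.0, 0.0, 0.001], [0.0, 1.0, -0.0], [-0.001, -0.0, -1.0]]
ft_force: [1.0, -0.4, -0.5]
finger_gap: 0.0566
grip_force: 42.7
t: 18.83
eef_pos: [0.4935, -0.0646, 0.0871]
orientation: [[-0.995, 0.095, -0.003], [0.095, 0.995, 0.0], [0.003, -0.0, -1.0]]
ft_force: [-0.4, 0.8, -0.5]
finger_gap: 0.0568
grip_force: 42.7
t 18.8 pos [ 0.4935 -0.0646  0.0871] gap 0.0568 ft [-0.4  0.8 -0.5] | shift [-0.0016, 0.0007, 0.0506] twist [-0.01, -0.17, 0.05]
```

```bash
python3 -m handwheel '{"delta_pos":[[0,0,0.02],[0,0,0.035],[0,0,0.045],[0,0,0.049],[0,0,0.051],[0,0,0.052],[0,0,0.0525],[0,0,0.0525]],"twist":[[0,0,0],[0,0,0],[0,0,0],[0,0,0],[0,0,0],[0,0,0],[0,0,0],[0,0,0]],"grip":[0.03,0.03,0.03,0.03,0.03,0.03,0.03,0.03]}'
python3 -m handwheel '{"delta_pos":[[0,0,0],[0,0,0],[0,0,0],[0,0,0],[0,0,0],[0,0,-0.02],[0,0,-0.05],[0,0,-0.09]],"twist":[[0,0,0],[0,0,0],[0,0,0],[0,0,0],[0,0,0],[0,0,0],[0,0,0],[0,0,0]],"grip":[0.06,0.07,0.085,0.085,0.085,0.085,0.085,0.085]}'
python3 -c "
from h import *
go(.546,.118,.12,90)
p,d=grab_frame('side')
P=cloud('side',d.astype(float))
q=P[(P[...,2]>.03)&(P[...,2]<.075)&(abs(P[...,0]-.495)<.06)&(abs(P[...,1]+.064)<.06)];print('garlic',q.min(0),q.max(0))
q=P[(P[...,2]>.03)&(P[...,2]<.075)&(abs(P[...,0]-.547)<.04)&(abs(P[...,1]-.12)<.05)];print('mould',q.min(0),q.max(0))
"
```

```text
t: 19.5
eef_pos: [0.4948, -0.0647, 0.0366]
orientation: [[-0.995, 0.095, 0.001], [0.095, 0.995, -0.0], [-0.001, 0.0, -1.0]]
ft_force: [0.7, -0.7, -1.4]
finger_gap: 0.0567
grip_force: 42.7
t: 20.17
eef_pos: [0.4931, -0.0646, 0.1255]
orientation: [[-0.995, 0.095, -0.004], [0.095, 0.995, 0.0], [0.004, -0.0, -1.0]]
ft_force: [0.3, 0.1, -0.3]
finger_gap: 0.0849
grip_force: 0.0
t 20.2 pos [ 0.4931 -0.0646  0.1255] gap 0.0849 ft [ 0.3  0.1 -0.3] | shift [-0.0353, 0.1868, 0.0053] twist [-0.0, -0.23, -5.46]
garlic [ 0.46875909 -0.0791317   0.03022388] [ 0.52148311 -0.03180819  0.06495723]
mould [0.52153644 0.0918758  0.03006917] [0.57366949 0.1494215  0.0547549 ]
```

```bash
python3 -m handwheel '{"delta_pos":[[-0.006,0.03,-0.01],[-0.014,0.07,-0.01],[-0.021,0.11,-0.01],[-0.028,0.15,-0.01],[-0.036,0.186,0.0],[-0.036,0.186,0.01],[-0.036,0.186,0.01],[-0.036,0.186,0.01]],"twist":[[0,0,-2],[0,0,-4],[0,0,-5.5],[0,0,-5.5],[0,0,-5.5],[0,0,-5.5],[0,0,-5.5],[0,0,-5.5]],"grip":[0.085,0.085,0.085,0.085,0.085,0.085,0.085,0.085]}'
python3 -c "
from h import *
go(.546,.118,.045,90)
"
```

```text
t: 20.88
eef_pos: [0.5476, 0.1166, 0.1156]
orientation: [[-1.0, -0.001, -0.001], [-0.001, 1.0, -0.001], [0.001, -0.001, -1.0]]
ft_force: [0.1, -1.4, 0.5]
finger_gap: 0.0851
grip_force: 0.0
t 20.9 pos [0.5476 0.1166 0.1156] gap 0.0851 ft [ 0.1 -1.4  0.5] | shift [0.0015, 0.0015, 0.0706] twist [-0.05, -0.07, 0.04]
```

```bash
python3 -m handwheel '{"delta_pos":[[0.001,0.0015,0.02],[0.001,0.0015,0.04],[0.001,0.0015,0.06],[0.001,0.0015,0.068],[0.001,0.0015,0.07],[0.001,0.0015,0.07],[0.001,0.0015,0.07],[0.001,0.0015,0.07]],"twist":[[0,0,0],[0,0,0],[0,0,0],[0,0,0],[0,0,0],[0,0,0],[0,0,0],[0,0,0]],"grip":[0.085,0.085,0.085,0.085,0.085,0.085,0.085,0.085]}'
python3 -m handwheel '{"delta_pos":[[0,0,0],[0,0,0],[0,0,0],[0,0,0],[0,0,0],[0,0,0],[0,0,0],[0,0,0]],"twist":[[0,0,0],[0,0,0],[0,0,0],[0,0,0],[0,0,0],[0,0,0],[0,0,0],[0,0,0]],"grip":[0.045,0.045,0.045,0.045,0.045,0.045,0.045,0.045]}' 40
python3 -m handwheel '{"delta_pos":[[0,0,-0.005],[0,0,-0.015],[0,0,-0.03],[0,0,-0.05],[0,0,-0.075],[0,0,-0.1],[0,0,-0.11],[0,0,-0.11]],"twist":[[0,0,0],[0,0,0],[0,0,0],[0,0,0],[0,0,0],[0,0,0],[0,0,0],[0,0,0]],"grip":[0.045,0.045,0.045,0.045,0.045,0.045,0.045,0.045]}'
python3 -c "
from h import *
go(.5627,-.0705,.15)
"
```

```text
t: 21.55
eef_pos: [0.5477, 0.1184, 0.0472]
orientation: [[-1.0, -0.0, 0.002], [-0.0, 1.0, 0.0], [-0.002, 0.0, -1.0]]
ft_force: [-0.5, -0.9, 0.2]
finger_gap: 0.085
grip_force: 0.0
t: 22.22
eef_pos: [0.5474, 0.1186, 0.0468]
orientation: [[-1.0, -0.0, 0.001], [-0.0, 1.0, 0.0], [-0.001, 0.0, -1.0]]
ft_force: [-1.6, -0.2, 12.3]
finger_gap: 0.0541
grip_force: 39.9
t: 22.88
eef_pos: [0.5482, 0.1188, 0.1589]
orientation: [[-1.0, -0.0, 0.004], [-0.0, 1.0, 0.001], [-0.004, 0.001, -1.0]]
ft_force: [0.4, -0.1, -0.6]
finger_gap: 0.0534
grip_force: 42.2
t 22.9 pos [0.5482 0.1188 0.1589] gap 0.0534 ft [ 0.4 -0.1 -0.6] | shift [-0.0144, -0.1893, 0.0087] twist [0.07, 0.23, 0.02]
```

```bash
python3 -m handwheel '{"delta_pos":[[-0.003,-0.03,0],[-0.006,-0.07,0],[-0.01,-0.11,0],[-0.013,-0.15,0],[-0.015,-0.189,0],[-0.015,-0.189,0.02],[-0.015,-0.189,0.04],[-0.015,-0.189,0.05]],"twist":[[0,0,0],[0,0,0],[0,0,2],[0,0,4],[0,0,5.5],[0,0,5.5],[0,0,5.5],[0,0,5.5]],"grip":[0.045,0.045,0.045,0.045,0.045,0.045,0.045,0.045]}'
python3 -m handwheel '{"delta_pos":[[0,0,0],[0,0,0],[0,0,0]],"twist":[[0,0,0],[0,0,0],[0,0,0]],"grip":[0.045,0.045,0.045]}'
python3 -c "
from h import *
go(.5627,-.0705,.0535,84.5)
"
```

```text
t: 23.55
eef_pos: [0.5608, -0.071, 0.1034]
orientation: [[-0.995, 0.096, -0.003], [0.096, 0.995, 0.0], [0.003, -0.0, -1.0]]
ft_force: [-0.1, 0.0, -1.7]
finger_gap: 0.0532
grip_force: 42.3
t: 23.8
eef_pos: [0.5625, -0.07, 0.1066]
orientation: [[-0.996, 0.095, 0.001], [0.095, 0.996, 0.0], [-0.001, 0.0, -1.0]]
ft_force: [0.0, 0.0, 0.7]
finger_gap: 0.0532
grip_force: 42.3
t 23.8 pos [ 0.5625 -0.07    0.1066] gap 0.0532 ft [0.  0.  0.7] | shift [-0.0002, -0.0004, 0.0531] twist [0.0, 0.03, 0.07]
```

```bash
python3 -m handwheel '{"delta_pos":[[0,0,0.02],[0,0,0.035],[0,0,0.045],[0,0,0.049],[0,0,0.051],[0,0,0.0525],[0,0,0.0535],[0,0,0.0535]],"twist":[[0,0,0],[0,0,0],[0,0,0],[0,0,0],[0,0,0],[0,0,0],[0,0,0],[0,0,0]],"grip":[0.045,0.045,0.045,0.045,0.045,0.045,0.045,0.045]}'
python3 -m handwheel '{"delta_pos":[[0,0,0],[0,0,0],[0,0,0],[0,0,0],[0,0,0],[0,0,-0.02],[0,0,-0.05],[0,0,-0.09]],"twist":[[0,0,0],[0,0,0],[0,0,0],[0,0,0],[0,0,0],[0,0,0],[0,0,0],[0,0,0]],"grip":[0.06,0.075,0.085,0.085,0.085,0.085,0.085,0.085]}'
python3 -c "
from h import *
go(.443,.1065,.16)
"
```

```text
t: 24.47
eef_pos: [0.5625, -0.0705, 0.053]
orientation: [[-0.995, 0.095, 0.001], [0.095, 0.995, -0.0], [-0.001, 0.0, -1.0]]
ft_force: [-0.3, 0.3, -0.8]
finger_gap: 0.0532
grip_force: 42.3
t: 25.13
eef_pos: [0.5608, -0.0704, 0.1417]
orientation: [[-0.995, 0.095, -0.004], [0.095, 0.995, 0.0], [0.004, -0.0, -1.0]]
ft_force: [-0.2, 0.6, -0.2]
finger_gap: 0.0851
grip_force: 0.0
t 25.1 pos [ 0.5608 -0.0704  0.1417] gap 0.0851 ft [-0.2  0.6 -0.2] | shift [0.1342, 0.1648, -0.0178] twist [-0.0, -0.23, -5.46]
```

```bash
python3 -m handwheel '{"delta_pos":[[0.02,0.025,-0.018],[0.045,0.055,-0.018],[0.068,0.085,-0.018],[0.09,0.11,-0.018],[0.113,0.14,-0.018],[0.134,0.164,-0.018],[0.134,0.164,-0.01],[0.134,0.164,-0.01]],"twist":[[0,0,-2],[0,0,-4],[0,0,-5.5],[0,0,-5.5],[0,0,-5.5],[0,0,-5.5],[0,0,-5.5],[0,0,-5.5]],"grip":[0.085,0.085,0.085,0.085,0.085,0.085,0.085,0.085]}'
python3 -m handwheel '{"delta_pos":[[0,0,0],[0,0,0]],"twist":[[0,0,0],[0,0,0]],"grip":[0.085,0.085]}'
python3 -c "
from h import *
go(.443,.1065,.07)
p,d=grab_frame('side');cv2.imwrite('pics/s6.png',cv2.resize(p[130:300,170:370,::-1],(700,595)))
"
```

```text
t: 25.8
eef_pos: [0.4435, 0.1068, 0.152]
orientation: [[-1.0, -0.004, -0.001], [-0.004, 1.0, -0.0], [0.001, -0.0, -1.0]]
ft_force: [0.3, -0.6, 0.4]
finger_gap: 0.0852
grip_force: 0.0
t: 25.97
eef_pos: [0.445, 0.1047, 0.1527]
orientation: [[-1.0, 0.001, 0.0], [0.001, 1.0, -0.0], [-0.0, -0.0, -1.0]]
ft_force: [-0.4, -0.6, 0.4]
finger_gap: 0.0851
grip_force: 0.0
t 26.0 pos [0.445  0.1047 0.1527] gap 0.0851 ft [-0.4 -0.6  0.4] | shift [0.002, 0.0018, 0.0827] twist [-0.02, 0.02, -0.05]
```

View pics/s6.png

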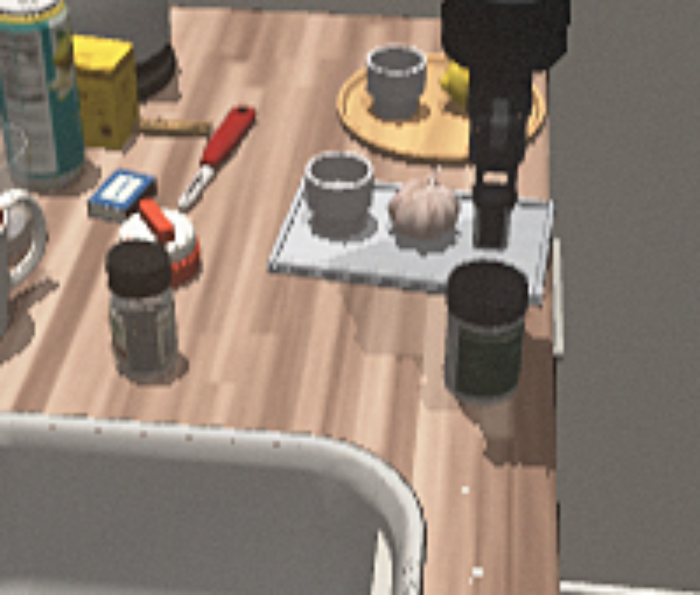

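The mould at (340,195) and the garlic at (422,212) rest in the long tray, and the gripper is over the tin at (487,330). Next is the tin.

```bash
python3 -m handwheel '{"delta_pos":[[0.001,0.0015,0.02],[0.001,0.0015,0.04],[0.001,0.0015,0.06],[0.001,0.0015,0.075],[0.001,0.0015,0.082],[0.001,0.0015,0.082],[0.001,0.0015,0.082],[0.001,0.0015,0.082]],"twist":[[0,0,0],[0,0,0],[0,0,0],[0,0,0],[0,0,0],[0,0,0],[0,0,0],[0,0,0]],"grip":[0.085,0.085,0.085,0.085,0.085,0.085,0.085,0.085]}'
python3 -m handwheel '{"delta_pos":[[0,0,0],[0,0,0],[0,0,0],[0,0,0],[0,0,0],[0,0,0],[0,0,0],[0,0,0]],"twist":[[0,0,0],[0,0,0],[0,0,0],[0,0,0],[0,0,0],[0,0,0],[0,0,0],[0,0,0]],"grip":[0.045,0.045,0.045,0.045,0.045,0.045,0.045,0.045]}' 40
python3 -m handwheel '{"delta_pos":[[0,0,-0.005],[0,0,-0.015],[0,0,-0.03],[0,0,-0.05],[0,0,-0.07],[0,0,-0.08],[0,0,-0.08],[0,0,-0.08]],"twist":[[0,0,0],[0,0,0],[0,0,0],[0,0,0],[0,0,0],[0,0,0],[0,0,0],[0,0,0]],"grip":[0.045,0.045,0.045,0.045,0.045,0.045,0.045,0.045]}'
python3 -c "
from h import *
go(.427,-.0575,.15)
"
```

```text
t: 26.68
eef_pos: [0.444, 0.1069, 0.0713]
orientation: [[-1.0, 0.0, 0.001], [0.0, 1.0, 0.0], [-0.001, 0.0, -1.0]]
ft_force: [-0.1, 0.3, 0.7]
finger_gap: 0.0849
grip_force: 0.0
t: 27.35
eef_pos: [0.4439, 0.1071, 0.0712]
orientation: [[-1.0, -0.0, 0.001], [-0.0, 1.0, 0.0], [-0.001, 0.0, -1.0]]
ft_force: [-0.8, -0.9, 11.8]
finger_gap: 0.0542
grip_force: 39.7
t: 28.02
eef_pos: [0.4436, 0.1071, 0.1513]
orientation: [[-1.0, -0.0, 0.001], [-0.0, 1.0, 0.001], [-0.001, 0.001, -1.0]]
ft_force: [-0.1, 0.3, -1.5]
finger_gap: 0.0541
grip_force: 42.3
t 28.0 pos [0.4436 0.1071 0.1513] gap 0.0541 ft [-0.1  0.3 -1.5] | shift [0.0167, -0.1646, 0.0012] twist [0.03, 0.09, 0.03]
```

```bash
python3 -m handwheel '{"delta_pos":[[0.004,-0.03,0],[0.008,-0.065,0],[0.012,-0.1,0],[0.016,-0.135,0],[0.017,-0.164,0],[0.017,-0.164,0.015],[0.017,-0.164,0.03],[0.017,-0.164,0.03]],"twist":[[0,0,0],[0,0,0],[0,0,2],[0,0,4],[0,0,5.5],[0,0,5.5],[0,0,5.5],[0,0,5.5]],"grip":[0.045,0.045,0.045,0.045,0.045,0.045,0.045,0.045]}'
python3 -m handwheel '{"delta_pos":[[0,0,0],[0,0,0],[0,0,0]],"twist":[[0,0,0],[0,0,0],[0,0,0]],"grip":[0.045,0.045,0.045]}'
python3 -c "
from h import *
go(.427,-.0575,.078,84.5)
"
```

```text
t: 28.68
eef_pos: [0.425, -0.0573, 0.1182]
orientation: [[-0.995, 0.096, -0.004], [0.096, 0.995, 0.0], [0.004, -0.0, -1.0]]
ft_force: [-0.7, 0.0, -1.5]
finger_gap: 0.0543
grip_force: 42.5
t: 28.93
eef_pos: [0.4267, -0.0567, 0.121]
orientation: [[-0.996, 0.095, 0.0], [0.095, 0.996, -0.0], [-0.0, 0.0, -1.0]]
ft_force: [-0.2, -0.4, -0.4]
finger_gap: 0.0541
grip_force: 42.5
t 28.9 pos [ 0.4267 -0.0567  0.121 ] gap 0.0541 ft [-0.2 -0.4 -0.4] | shift [-0.0004, -0.0008, 0.043] twist [0.0, 0.02, 0.06]
```

```bash
python3 -m handwheel '{"delta_pos":[[0,0,0.015],[0,0,0.028],[0,0,0.036],[0,0,0.039],[0,0,0.041],[0,0,0.042],[0,0,0.0435],[0,0,0.0435]],"twist":[[0,0,0],[0,0,0],[0,0,0],[0,0,0],[0,0,0],[0,0,0],[0,0,0],[0,0,0]],"grip":[0.045,0.045,0.045,0.045,0.045,0.045,0.045,0.045]}'
python3 -m handwheel '{"delta_pos":[[0,0,0],[0,0,0],[0,0,0],[0,0,0],[0,0,0],[0,0,-0.02],[0,0,-0.05],[0,0,-0.09]],"twist":[[0,0,0],[0,0,0],[0,0,0],[0,0,0],[0,0,0],[0,0,0],[0,0,0],[0,0,0]],"grip":[0.06,0.075,0.085,0.085,0.085,0.085,0.085,0.085]}'
python3 -m handwheel '{"delta_pos":[[0,0.03,-0.03],[0,0.07,-0.04],[0,0.11,-0.04],[0,0.15,-0.04],[0,0.19,-0.04],[0,0.23,-0.04],[0,0.27,-0.04],[0,0.3,-0.04]],"twist":[[0,0,0],[0,0,0],[0,0,0],[0,0,0],[0,0,0],[0,0,0],[0,0,0],[0,0,0]],"grip":[0.085,0.085,0.085,0.085,0.085,0.085,0.085,0.085]}'
python3 -m handwheel '{"delta_pos":[[0,0.04,0],[0,0.08,0],[0,0.1,0],[0,0.1,0],[0,0.1,0]],"twist":[[0,0,0],[0,0,0],[0,0,0],[0,0,0],[0,0,0]],"grip":[0.085,0.085,0.085,0.085,0.085]}'
python3 -c "
from h import *
p,d=grab_frame('top');a=cv2.resize(p[140:270,220:420,::-1],(800,520));s,e=grab_frame('side');b=s[120:260,170:370,::-1]
cv2.imwrite('pics/t7.png',a);cv2.imwrite('pics/s7.png',cv2.resize(b,(800,560)))
for n,d in(('top',d),('side',e)):
    P=cloud(n,d.astype(float))
    for nm,x,y,lo in(('tin',.427,-.0575,.07),('m',.5627,-.07,.03),('g',.495,-.064,.035),('um',.529,-.26,.03),('lem',.453,-.275,.025)):
        q=P[(P[...,2]>lo)&(P[...,2]<.12)&(abs(P[...,0]-x)<.04)&(abs(P[...,1]-y)<.045)];print(n,nm,((q.min(0)+q.max(0))/2).round(3),'top',np.percentile(q[:,2],97).round(3))
"
```

```text
t: 29.6
eef_pos: [0.4268, -0.057, 0.0774]
orientation: [[-0.995, 0.095, 0.001], [0.095, 0.995, -0.0], [-0.001, 0.0, -1.0]]
ft_force: [0.1, 0.5, 0.5]
finger_gap: 0.0546
grip_force: 42.7
t: 30.27
eef_pos: [0.4252, -0.0569, 0.1667]
orientation: [[-0.995, 0.095, -0.004], [0.095, 0.995, 0.0], [0.004, -0.0, -1.0]]
ft_force: [0.2, 0.2, 0.9]
finger_gap: 0.0848
grip_force: 0.0
t: 30.93
eef_pos: [0.4546, 0.2451, 0.207]
orientation: [[-0.996, 0.094, 0.0], [0.094, 0.996, 0.001], [0.0, 0.001, -1.0]]
ft_force: [-0.2, -0.5, 0.6]
finger_gap: 0.0847
grip_force: 0.0
t: 31.35
eef_pos: [0.4641, 0.3421, 0.2065]
orientation: [[-0.996, 0.094, -0.001], [0.094, 0.996, -0.0], [0.001, -0.0, -1.0]]
ft_force: [-0.3, 0.4, 0.1]
finger_gap: 0.0853
grip_force: 0.0
top tin [ 0.425 -0.06   0.089] top 0.097
top m [ 0.561 -0.071  0.047] top 0.061
top g [ 0.502 -0.065  0.05 ] top 0.06
top um [ 0.53  -0.26   0.046] top 0.06
top lem [ 0.454 -0.275  0.046] top 0.062
side tin [ 0.402 -0.05   0.083] top 0.095
side m [ 0.563 -0.069  0.046] top 0.059
side g [ 0.511 -0.048  0.036] top 0.038
side um [ 0.549 -0.237  0.032] top 0.032Traceback (most recent call last):
  File "<string>", line 8, in <module>
    q=P[(P[...,2]>lo)&(P[...,2]<.12)&(abs(P[...,0]-x)<.04)&(abs(P[...,1]-y)<.045)];print(n,nm,((q.min(0)+q.max(0))/2).round(3),'top',np.percentile(q[:,2],97).round(3))
                                                                                                ~~~~~^^^
    return umr_minimum(a, axis, None, out, keepdims, initial, where)
ValueError: zero-size array to reduction operation minimum which has no identity
```

View pics/t7.png

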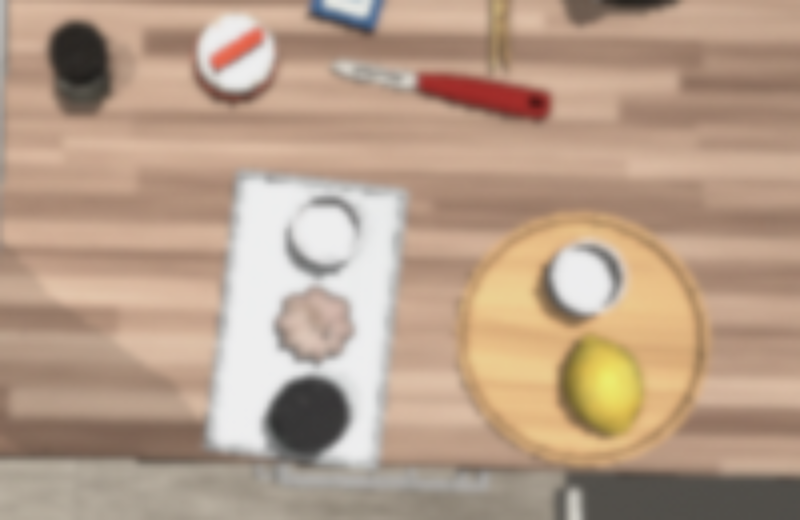

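View pics/s7.png

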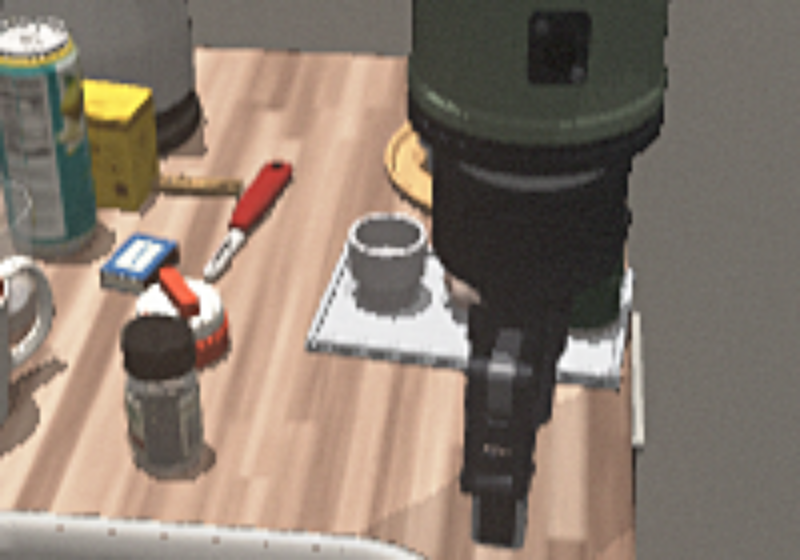

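Both kits are in place. On the long tray the mould (325,233), garlic (315,325) and tin (308,415) stand in a row. The round tray holds the mould (585,278) and lemon (603,385). The timer and jar are untouched, and the arm is clear.

```bash
python3 -c "
from workcell import *
print(hand_in())"
```

```text
the job is handed in; nothing more can be done
None
```

The job is handed in at about 31 s: the round tray holds the upper mould and the lemon, the long tray holds the lower mould, the garlic and the tin, and the last camera check showed everything in place and the timer and jar unmoved, but the hand-in call returned no verdict.

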